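# Lock the battery cover of an egg-stall scale

### The arm

A 6-joint arm with a two-finger parallel gripper is mounted at the origin on the work surface. World frame = base frame: x ahead of the robot, y to its left, z up, the work surface at z = 0. Lengths are in m, angles in rad, forces in N, time in s.
With the tool pointing down it reaches from about 0.35 to 0.85 m from the base axis. Payload 8.1 kg.
Tool frame: the origin (TCP) lies at the very end of the fingers, on their centre line; the grasp point (between the pads) lies 19 mm behind it; x points along the fingers, y is the direction in which the jaws open and shut, and the axes are right-handed (so a half turn about x gives the same grasp; the last joint's range is limited). The gripper opens to 93 mm and grips with 3 to 60 N. Pads are 15 mm wide; open, the fingers measure 128 mm over their backs; the gripper's body (75 mm by 188 mm) begins 65 mm behind the grasp point.
Start: joints at [-1.372, 0.13, 1.488, -0, 1.523, -0.085], TCP at [0.168, -0.576, 0.219] pointing down, gripper open.
Joint ranges: [-2.96, 2.96], [-0.89, 2.26], [0.02, 2.5], [-1.34, 4.48], [0, 2.73], [-2.66, 2.66]. Speed limits (rad/s): [2.39, 2.39, 2.79, 3.14, 3.14, 3.14].

### API

Orientations are given as a unit quaternion [x, y, z, w].
In Python, from workcell import r gives the robot as it stands.
- The arm moves only by the tool arm_command, never from a script. Its argument "targets" is one flat list of numbers, 5 for each row, row after row: the shift along the tool's x, y, z in m, then the turn about the tool's x in rad, then the finger opening in m, from 0 to 0.093. In form: [x, y, z, twist, fingers, x, y, z, twist, fingers, ...]. A call has 1 to 20 rows; each row shifts and turns the commanded pose from where the row before left it, along the tool's axes as they then stand; what a row does not reach is not made up. A row lasts 1/8 s, in which the tool goes at most 62.5 mm and 10.7 degrees, less where a joint would pass 70% of its speed; a pose out of reach is approached as far as the arm can. A call with a gripper value outside its range is refused whole. The fingers move at their own pace and stop on an object; the grip force is fixed at half the most. Time passes only in rows, so rows that do not move let the fingers close. It gives the time, the measured TCP pose, the force and the opening at its end, in the units of the state.
- r.sense(): the state, without advancing time (a new reading comes with each control period).
- r.get_image(name): name is "scene" or "top" or "wrist"; returns a dict with "color" (420x560x3 uint8, red, green, blue), "camera_matrix" (3x3 intrinsics, pixels), "T" (4x4, takes a point from camera to world coordinates). Camera axes: x right, y down, z forward; pixel columns grow to the right and rows downward; lengths in m; the calibration is good to about 2 mm. A picture is of the moment at which its call begins. There is no depth.
- r.close_job(): hands the job in, once; it reports no verdict.
Trained networks look in the newest picture that a camera, given by its name, has taken for a name from the list of things; names that differ only in an ending like _2 or _b are one class to them, and where a whole thing is asked for, a point or a joint stands for the part that bears it (a point fixed in the world has none). Each returns a list of dicts, best first, with "score" (0 to 1); they miss things now and then, are a little off and sometimes report something else, mostly with a low value. They report only what shows in the picture. A call takes as long as a camera call. They do not tell look-alikes from the thing itself.
- r.boxes_of(camera, name): "rect" ([left, top, right, bottom] in pixels, round what is visible of it).
The state is a dict: "clock": time; "joint_pos": joint angles; "qd": joint speeds; "tau": joint torques, N m; "ee_pos": TCP position; "tcp_rot": TCP orientation; "force": force on the tool from outside, world axes, zero at the start; "ft_torque": the same for the moment, N m; "gripper_width": finger opening in m.
Only numpy, scipy, OpenCV 4.12 (cv2) and the standard library are available. Lean on these libraries where they do the work, as an engineer would, in place of code of your own. Each camera call takes 0.05 s, during which the arm holds its last target.

### The job

Lock the battery cover of the market scale: take the flat-bladed key out of its wooden stand, set its blade in the slot of the round fastener, push the fastener in against its spring and, keeping it pushed in, turn it a quarter turn clockwise (seen from above), then let it spring back up, locked, and put the key back upright in the stand's slot, fully home, and let go. Work gently: never push the key against the scale with more than about 30 N, do not touch the scale with the gripper itself, and leave the other things on the stall where they are.

Things in the scene. Friction and masses are not known exactly. Their poses are not given: they have to be found in the camera images.
- key: The key: dark wooden grip 32 (its x) x 12 (y) x 40 mm high, below it a flat steel blade 18 (x) x 3 (y) mm, 20 mm long; 60 g. Origin at the middle of the grip's underside, where the blade begins; z up. It stands upright, blade down in the stand's slot, the grip's underside on the stand's top. Take it by its two 32 mm wide faces, 12 mm apart.
- key_tip (a point): The middle of the key's blade tip, 20 mm below the key's origin; axes as the key's.
- stand: Fixed wooden block 75 x 60 x 30 mm high that holds the key; it may stand on either side of the scale. Origin at the centre of its underside, z up. In the middle of its top is a slot 24 (along its x) x 8 (y) mm, 26 mm deep, for the key's blade.
- stand_hole0 (a point): The middle of the mouth of the stand's slot, 30 mm above the table; the key is home when its origin is here, upright (either way round).
- scale: The market scale, fixed: white housing 300 (x) x 250 (y) x 60 mm high; origin at the centre of its underside, x away from the robot at yaw 0, z up. Far part: steel weighing plate, top 74 mm up. Near part: a display and the battery cover, a grey plate 80 x 92 mm, top 66 mm up, with a round slotted steel fastener in its middle.
- seat (a point): Middle of the battery cover's seat, at the height of the unpushed fastener's top (76 mm above the table), axes as the scale's. The cover has play: it, with the fastener in its middle, lies anywhere up to 8 mm to either side of this point along the scale's y (not x). Where is not reported: find it by sight or feel. It is too stiff to be pushed along.
- lock_push (a joint): How far the fastener is pushed in, m: 0 up, 0.007 fully in. Its spring takes about 4 N to start and 9 N fully in; then it is rigid. It turns only while pushed in by 4 mm or more (5.5 mm is comfortable); not pushed in, a pin stops it after 0.26 rad. Its slot is 6 mm deep, so a seated, pushed blade tip is about 11.5 mm below the unpushed top.
- lock_turn (a joint): How far the fastener (head 40 mm across; slot 4.5 mm wide, open-ended) is turned clockwise from above, rad: 0 unlocked (up to 0.1 at the start), slot along the scale's x; a quarter turn brings it along y; 1.72 is a rigid stop, not to be leaned on. Past 1.34 it can spring up and is then locked. It turns lightly (0.07 N m) about its own centre. The blade has up to 0.1 rad of play in the slot.
- tin: Bystander: a round cardboard canister, 91 mm across, 98 mm high; on the other side of the scale from the stand. Origin under its centre.
- carton: Bystander: a half-dozen egg tray 100 x 150 x 64 mm high. Origin under its centre.
- reader: Bystander: a black card reader 130 x 72 x 25 mm. Origin under its centre.
- case: Bystander: a dark red spectacle case 55 x 150 x 38 mm. Origin under its centre.
- stamp: Bystander: a wooden hand stamp 30 x 60 mm, 68 mm high. Origin under its centre.
- coins: Bystander: a white dish of coins, 104 mm across, 18 mm high. Origin under its centre.
There are look-alikes about, which are no part of the job. What is shaped like the key but orange, turquoise or yellow is not meant.

How it is judged:
By the outcome, as a careful person would: the job done as asked, in the order asked, and still so for the second after the job is handed in, with the robot touching nothing.
It also fails if it takes over 72 s, if anything falls off the work surface, if the arm or the gripper's body presses on something with over 40 N, if the wrist force passes 120 N, or if a joint passes its speed limit or range.

## Working session

There is one attempt and no reset: what is moved stays moved. The work goes in short steps, Python scripts to look and compute and a tool call to move; the robot and the scene stay as the last step left them, time stands still between calls to the robot, and variables do not carry over. Pictures are saved under pics/ and viewed, and the job is handed in when it is done.

Besides the shell and the picture viewer there is one more tool, called by a JSON object that holds its "api" and its "payload". arm_command: Moves the arm, as the interface text tells. Its arguments: {"type":"object","properties":{"targets":{"type":"array"}},"required":["targets"]}

```bash
ls; mkdir -p pics
python3 - <<'E'
from workcell import r
import cv2
s=r.sense(); print(s)
for n in ["scene","top","wrist"]:
    d=r.get_image(n); cv2.imwrite(f"pics/{n}0.png",d["color"][:,:,::-1]); print(n,d["camera_matrix"].tolist(),d["T"].round(4).tolist())
    for k in ["key","stand","scale","seat","lock_turn","tin"]:
        try: print(k,[(x["score"],x["rect"]) for x in r.boxes_of(n,k)][:4])
        except Exception as e: print(k,e)
E
```

```text
pics
{'clock': 0.0, 'joint_pos': array([-1.37239715e+00,  1.31133236e-01,  1.48926389e+00, -4.53723128e-05,
        1.52297747e+00, -8.54260055e-02]), 'qd': array([-0.0012332 , -0.00174263,  0.00072144,  0.00081473, -0.00108461,
       -0.00088851]), 'tau': array([-1.54839279e-03, -5.59835637e+01, -4.91767430e+01,  7.66713987e-02,
        3.49053741e-02, -1.75319210e-04]), 'ee_pos': array([ 0.16789798, -0.575451  ,  0.21761257]), 'tcp_rot': array([-0.69994649, -0.10063971,  0.70004962, -0.0993835 ]), 'force': array([ 0.59846221,  0.53731244, -0.01407105]), 'ft_torque': array([ 0.02261775, -0.026021  ,  0.00484748]), 'gripper_width': 0.09283408680792817}
scene [[418.0223232789749, 0.0, 279.85285756010273], [0.0, 418.0223232789749, 205.19002246193384], [0.0, 0.0, 1.0]] [[0.387, 0.5038, -0.7723, 1.4622], [0.922, -0.1974, 0.3332, -0.4055], [0.0155, -0.841, -0.5409, 0.7322], [0.0, 0.0, 0.0, 1.0]]
key [(0.63, [145.1, 238.9, 156.6, 257.9]), (0.55, [183.6, 203.0, 192.7, 224.7]), (0.46, [177.6, 221.5, 190.2, 239.1]), (0.46, [218.3, 217.5, 229.6, 237.6])]
stand [(0.94, [169.2, 230.9, 204.1, 25
[... 442 characters left out ...]
], [0.0, 0.0, 0.0, 1.0]]
key [(0.58, [331.1, 212.8, 343.6, 221.4]), (0.47, [372.1, 209.7, 378.6, 217.4])]
stand [(0.86, [359.8, 200.5, 388.6, 230.8])]
scale [(0.62, [213.1, 124.7, 316.2, 240.1])]
seat [(0.63, [212.1, 127.9, 318.7, 240.5]), (0.47, [359.0, 202.0, 388.1, 232.9])]
lock_turn [(0.5, [249.6, 210.7, 265.9, 221.9])]
tin [(0.74, [159.3, 197.1, 198.5, 226.7])]
wrist [[360.78449863807384, 0.0, 274.4158537957081], [0.0, 360.78449863807384, 208.719284192601], [0.0, 0.0, 1.0]] [[0.2795, -0.9238, -0.2616, 0.2407], [-0.9601, -0.269, -0.0758, -0.5551], [-0.0003, 0.2724, -0.9622, 0.3854], [0.0, 0.0, 0.0, 1.0]]
key []
stand [(0.42, [216.3, 0.0, 236.9, 2.6])]
scale []
seat []
lock_turn []
tin []
```

Run:
```python
import cv2
a=cv2.imread("pics/top0.png"); cv2.imwrite("pics/top0c.png",cv2.resize(a[110:270,140:420],(800,457),interpolation=cv2.INTER_CUBIC))
a=cv2.imread("pics/scene0.png"); cv2.imwrite("pics/scene0c.png",cv2.resize(a[150:300,90:400],(800,387),interpolation=cv2.INTER_CUBIC))
```

```text
(no output)
```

View pics/top0c.png

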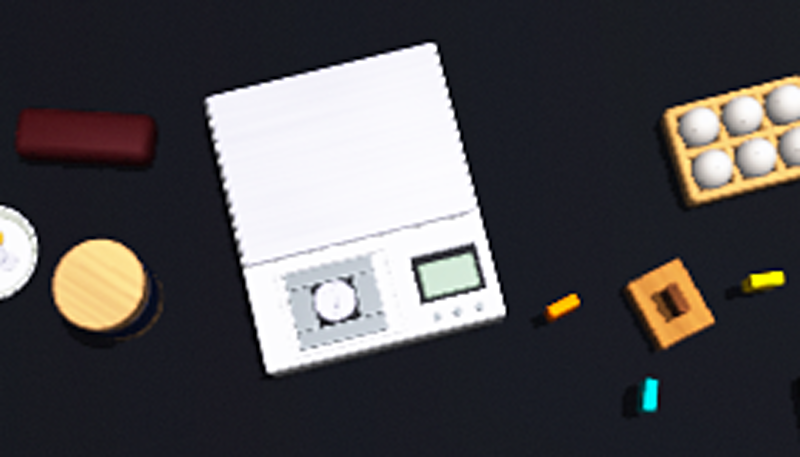

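View pics/scene0c.png

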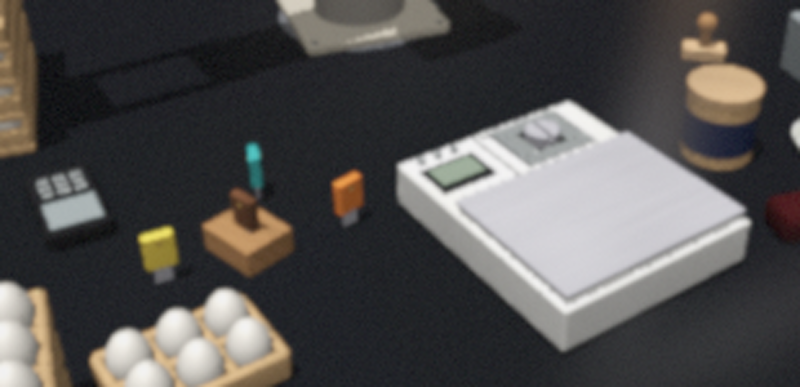

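View pics/wrist0.png

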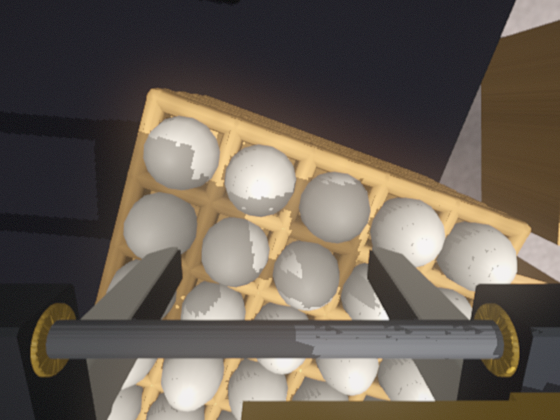

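View pics/top0.png

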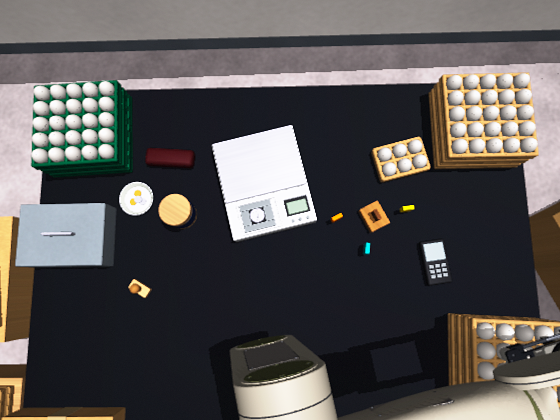

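The top view (full picture) shows the scale at about (264,183), with the fastener at (257,215). The stand with the dark key is at (374,216), and the look-alikes are at (337,217), (367,248) and (407,208). I'll work out rough positions from these pixels.

```bash
cat > h.py <<'E'
from workcell import r
import numpy as np, cv2
from scipy.spatial.transform import Rotation as R
def ray(d,uv):
    p=cv2.undistortPoints(np.array([[uv]],float),d["camera_matrix"],None)[0,0]
    T=d["T"]; return T[:3,3],T[:3,:3]@np.array([p[0],p[1],1])
def onz(d,uv,z):
    o,v=ray(d,uv); return o+v*(z-o[2])/v[2]
def proj(d,P):
    T=np.linalg.inv(d["T"]); q=(T[:3,:3]@np.atleast_2d(P).T).T+T[:3,3]; q=(d["camera_matrix"]@q.T).T; return q[:,:2]/q[:,2:]
def tool():
    s=r.sense(); return s["ee_pos"],R.from_quat(s["tcp_rot"]).as_matrix(),s
def delta(P):  # tool-axes shift to bring TCP to P
    p,M,s=tool(); return M.T@(np.array(P)-p)
def shot(n,f,crop=None,size=None):
    d=r.get_image(n); a=d["color"][:,:,::-1].copy()
    if crop: a=a[crop[1]:crop[3],crop[0]:crop[2]]
    if size: a=cv2.resize(a,size,interpolation=cv2.INTER_CUBIC)
    cv2.imwrite("pics/"+f,a); return d
E
python3 - <<'E'
from h import *
d=r.get_image("top")
c=lambda x,y:(140+x*280/800,110+y*160/457)
for nm,xy,z in [("fast",(336,300),.076),("standcorners",(625,288),.03),("",(678,259),.03),("",(714,318),.03),("",(662,348),.03),("keytop",(672,299),.06),
 ("scale",(206,98),.06),("",(436,43),.06),("",(505,318),.06),("",(268,374),.06),("cover",(285,275),.066),("",(378,253),.066),("",(388,330),.066),("",(300,350),.066)]:
    print(nm,onz(d,c(*xy),z).round(4))
p,M,s=tool(); print(p,M.round(3)); 
dw=r.get_image("wrist"); print("cam in tool",(M.T@(dw["T"][:3,3]-p)).round(4),(M.T@dw["T"][:3,:3]).round(3).tolist())
E
```

```text
fast [0.5175 0.0631 0.076 ]
standcorners [ 0.5328 -0.2348  0.03  ]
 [ 0.5626 -0.2912  0.03  ]
 [ 0.4999 -0.3252  0.03  ]
 [ 0.4694 -0.2701  0.03  ]
keytop [ 0.5157 -0.2767  0.06  ]
scale [0.7375 0.2003 0.06  ]
 [ 0.793  -0.0425  0.06  ]
 [ 0.4989 -0.1073  0.06  ]
 [0.4454 0.1334 0.06  ]
cover [0.5458 0.1158 0.066 ]
 [0.5671 0.0207 0.066 ]
 [0.4876 0.0114 0.066 ]
 [0.4686 0.1004 0.066 ]
[ 0.16801212 -0.57601379  0.21864793] [[-0.    0.28 -0.96]
 [-0.   -0.96 -0.28]
 [-1.    0.    0.  ]]
cam in tool [-0.1668  0.0003 -0.0757] [[0.0, -0.272, 0.962], [1.0, -0.0, -0.001], [0.001, 0.962, 0.272]]
```

Run:
```python
from h import *
print(delta([.50,-.28,.2]))
```

```text
[ 0.01865843 -0.19118141 -0.40155467]
```

{"api": "arm_command", "payload": {"targets": [0, -0.008, -0.0165, 0, 0.093, 0, -0.016, -0.0335, 0, 0.093, 0, -0.016, -0.0335, 0, 0.093, 0, -0.016, -0.0335, 0, 0.093, 0, -0.016, -0.0335, 0, 0.093, 0, -0.016, -0.0335, 0, 0.093, 0, -0.016, -0.0335, 0, 0.093, 0, -0.016, -0.0335, 0, 0.093, 0, -0.016, -0.0335, 0, 0.093, 0, -0.016, -0.0335, 0, 0.093, 0, -0.016, -0.0335, 0, 0.093, 0, -0.016, -0.0335, 0, 0.093, 0.018, -0.007, -0.016, 0, 0.093, 0, 0, 0, -0.1, 0.093, 0, 0, 0, -0.1, 0.093, 0, 0, 0, 0, 0.093]}}

```text
clock: 3.15
ee_pos: [0.4989, -0.28, 0.1992]
tcp_rot: [-0.686, -0.17, 0.687, -0.169]
force: [0.3, -0.1, 0.2]
gripper_width: 0.0928
```

Run:
```python
from h import *
d=shot("wrist","w1.png"); p,M,s=tool(); print(s["clock"],p,M.round(3).tolist(),s["force"])
for k in ["key","stand"]: print(k,[(x["score"],x["rect"]) for x in r.boxes_of("wrist",k)])
print(proj(d,[.516,-.28,.03]))
```

```text
3.2 [ 0.49891507 -0.28013473  0.19949546] [[-0.001, 0.463, -0.886], [0.001, -0.886, -0.463], [-1.0, -0.001, 0.001]] [-0.06537663 -0.06436085  0.3369115 ]
key [(0.88, [277.6, 154.2, 291.7, 200.2]), (0.65, [142.5, 112.4, 190.1, 128.7]), (0.62, [360.4, 189.2, 407.1, 219.3]), (0.6, [193.1, 228.9, 227.1, 271.0])]
stand [(0.82, [254.6, 129.9, 318.7, 210.2])]
[[283.00081595 173.11850657]]
```

View pics/w1.png

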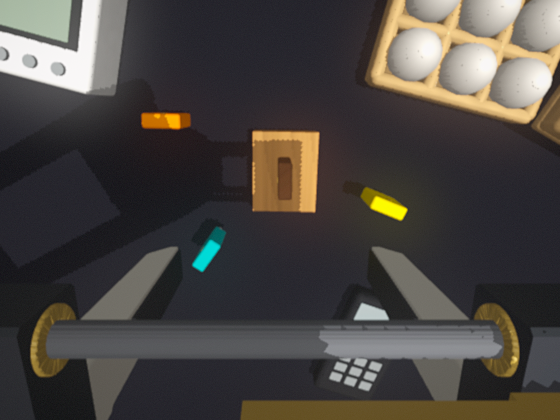

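Run:
```python
from h import *
a=cv2.imread("pics/w1.png")[115:225,235:335]; cv2.imwrite("pics/w1c.png",cv2.resize(a,(545,600),interpolation=cv2.INTER_NEAREST))
```

```text
(no output)
```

View pics/w1c.png

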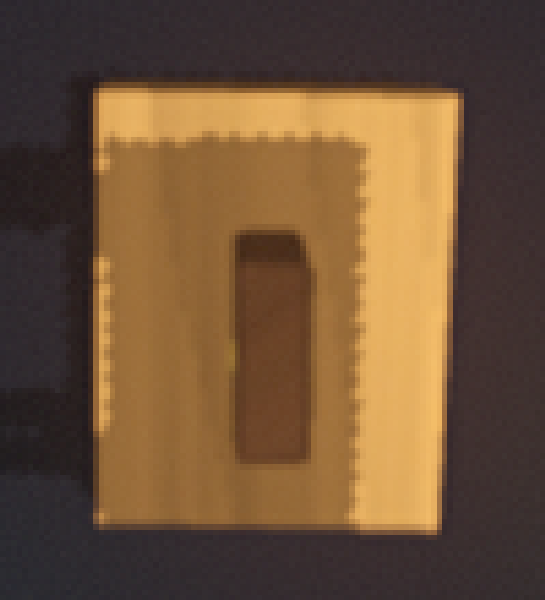

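```bash
cat >> h.py <<'E'
def rectfit(C):  # corners -> centre, edge directions
    C=np.array(C); c=C.mean(0); return c
E
python3 - <<'E'
from h import *
d=r.get_image("wrist")
c=lambda x,y:(235-.5+x/5.45,115-.5+y/5.4545)
f=lambda L,z:np.array([onz(d,c(*q),z) for q in L])
for L,z in [([(94,88),(462,94),(440,532),(95,525)],.03),([(237,262),(309,263),(307,463),(237,463)],.07)]:
    P=f(L,z); print(P.round(4).tolist(),P.mean(0).round(4))
    for i in range(4):
        e=P[(i+1)%4]-P[i]; print(np.linalg.norm(e).round(4),np.degrees(np.arctan2(e[1],e[0])).round(1))
p,M,s=tool();print(np.degrees(np.arctan2(M[1,1],M[0,1])))
E
```

```text
[[0.5378, -0.2368, 0.03], [0.5655, -0.292, 0.03], [0.497, -0.3263, 0.03], [0.4697, -0.2711, 0.03]] [ 0.5175 -0.2816  0.03  ]
0.0618 -63.4
0.0766 -153.4
0.0616 116.4
0.0763 26.7
[[0.5282, -0.2686, 0.07], [0.5331, -0.2783, 0.07], [0.5054, -0.2929, 0.07], [0.5004, -0.2832, 0.07]] [ 0.5168 -0.2807  0.07  ]
0.0109 -63.2
0.0312 -152.3
0.0109 117.6
0.0314 27.7
-62.38890096370335
```

Run:
```python
from h import *
print(delta([.517,-.281,.037]))
```

```text
[ 0.16320483  0.00887657 -0.01550042]
```

{"api": "arm_command", "payload": {"targets": [0, 0.009, -0.0155, 0, 0.04, 0.03, 0, 0, 0.012, 0.04, 0.03, 0, 0, 0, 0.04, 0.03, 0, 0, 0, 0.04, 0, 0, 0, 0, 0.04]}}

```text
clock: 3.98
ee_pos: [0.5154, -0.2799, 0.1076]
tcp_rot: [-0.686, -0.166, 0.689, -0.163]
force: [-0.6, 0.5, -0.7]
gripper_width: 0.0476
```

Run:
```python
from h import *
d=shot("wrist","w2.png"); p,M,s=tool(); print(s["clock"],p,s["force"],s["gripper_width"],delta([.517,-.281,.037]))
```

```text
4.025 [ 0.516602   -0.28068998  0.10986253] [-0.52497904 -0.23024762  0.67264178] 0.04366294424791553 [ 0.07286111  0.00060936 -0.00029979]
```

View pics/w2.png

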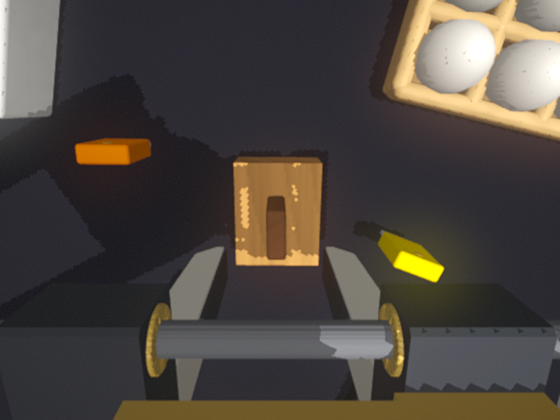

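{"api": "arm_command", "payload": {"targets": [0.03, 0, 0, 0, 0.04, 0.03, 0, 0, 0, 0.035, 0.012, 0, 0, 0, 0.03, 0, 0, 0, 0, 0.03]}}

```text
clock: 4.53
ee_pos: [0.5175, -0.2812, 0.0392]
tcp_rot: [-0.688, -0.165, 0.688, -0.165]
force: [0.0, 0.3, 0.0]
gripper_width: 0.0298
```

Run:
```python
from h import *
d=shot("wrist","w3.png"); p,M,s=tool(); print(s["clock"],p,s["force"],s["gripper_width"])
```

```text
4.575 [ 0.51814201 -0.28162998  0.04002353] [-1.09303787 -0.0170305   0.45455463] 0.03015831927898202
```

View pics/w3.png

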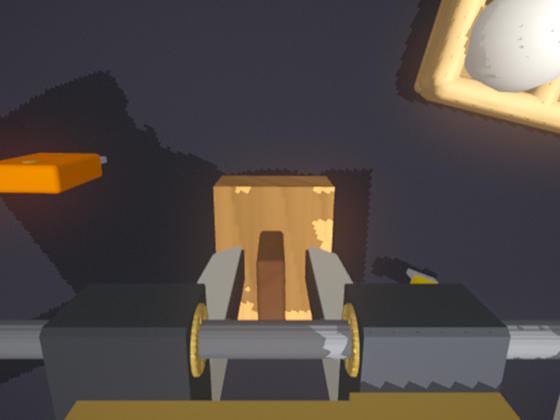

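{"api": "arm_command", "payload": {"targets": [0.003, 0, 0, 0, 0.03, 0, 0, 0, 0, 0.005, 0, 0, 0, 0, 0.005, 0, 0, 0, 0, 0.005, 0, 0, 0, 0, 0.005]}}

```text
clock: 5.2
ee_pos: [0.5176, -0.2812, 0.036]
tcp_rot: [0.688, 0.165, -0.687, 0.165]
force: [-0.4, 1.5, 3.2]
gripper_width: 0.0118
```

Run:
```python
from h import *
for i in range(3):
    d=shot("wrist","w4.png"); p,M,s=tool(); print(s["clock"],p.round(4),s["force"],s["gripper_width"],s["joint_pos"])
```

```text
5.25 [ 0.5176 -0.2812  0.0361] [-1.20687663  0.26070897  4.10251423] 0.012008969826029841 [-5.84729566e-01  2.60186327e-01  1.68813551e+00 -5.77576866e-06
  1.19275928e+00  5.14246789e-01]
5.3 [ 0.5176 -0.2813  0.036 ] [-0.83754417  0.15010912  3.74347458] 0.011962961305663919 [-5.84747587e-01  2.60233516e-01  1.68814771e+00  5.21852738e-06
  1.19270303e+00  5.14250246e-01]
5.35 [ 0.5177 -0.2813  0.0361] [0.00975143 0.20238437 5.25403498] 0.011632394279420484 [-5.84727724e-01  2.60196726e-01  1.68809079e+00  3.96162003e-05
  1.19273193e+00  5.14271709e-01]
```

View pics/w4.png

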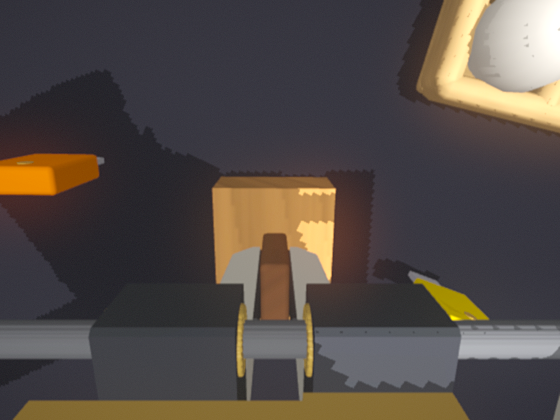

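The key is held; the width reads 11.8 mm. Turning clockwise from this wrist angle would run joint 6 out of range, so I'll lift the key and flip it half a turn on the way to the scale.

{"api": "arm_command", "payload": {"targets": [-0.005, 0, 0, 0, 0.005, -0.015, 0, 0, 0, 0.005, -0.03, 0, 0, 0, 0.005, -0.04, 0, 0, 0, 0.005, -0.04, 0, 0, 0, 0.005, -0.03, 0, 0, 0, 0.005, 0, 0, 0, 0, 0.005]}}

```text
clock: 6.22
ee_pos: [0.5192, -0.2823, 0.2]
tcp_rot: [0.689, 0.163, -0.686, 0.167]
force: [0.0, -0.6, 0.3]
gripper_width: 0.0119
```

Run:
```python
from h import *
d=shot("wrist","w5.png"); p,M,s=tool(); print(s["clock"],p.round(4),s["force"],s["gripper_width"],delta([.577,.0735,.2]))
```

```text
6.275 [ 0.5182 -0.2816  0.1974] [ 0.62665772  0.79941181 -0.65371532] 0.011403938077629452 [-0.00310383 -0.28958738 -0.21381719]
```

View pics/w5.png

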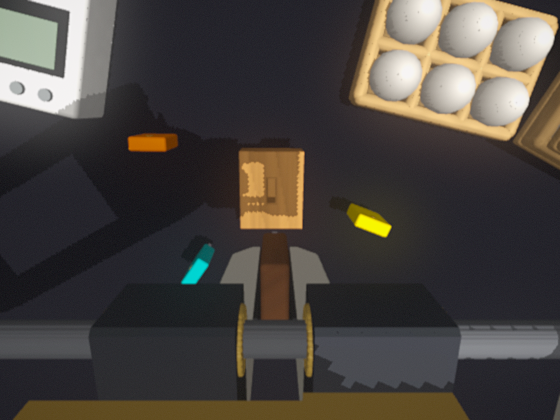

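Run:
```python
from h import *
a=cv2.imread("pics/w5.png")
cv2.imwrite("pics/w5c.png",cv2.resize(a[140:300,220:325],(525,800),interpolation=cv2.INTER_NEAREST)[:600*800//600])
d=r.get_image("wrist"); print(proj(d,[.5176,-.2812,.03]))
```

```text
[[273.10143909 190.06172811]]
```

View pics/w5c.png

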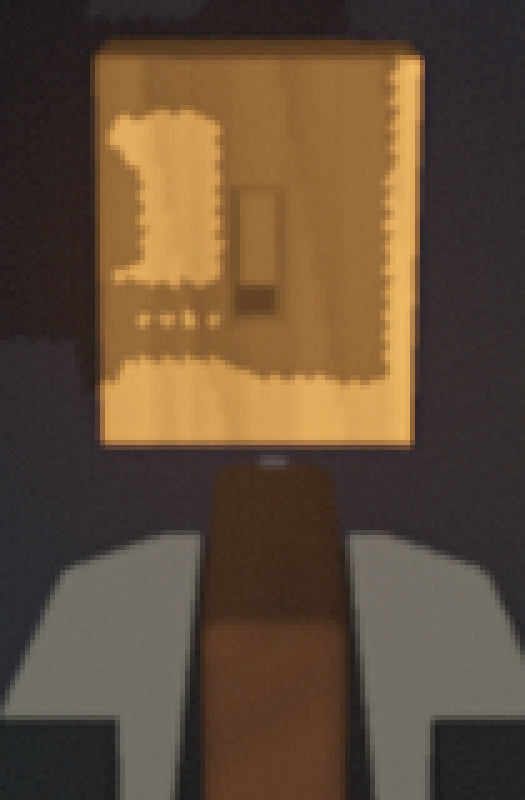

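{"api": "arm_command", "payload": {"targets": [0, -0.012, -0.009, 0, 0.005, 0, -0.024, -0.018, -0.1, 0.005, 0, -0.0235, -0.0225, -0.18, 0.005, 0, -0.019, -0.0265, -0.18, 0.005]}}

```text
clock: 6.82
ee_pos: [0.5369, -0.1706, 0.1938]
tcp_rot: [-0.63, -0.32, 0.631, -0.319]
force: [0.0, 0.8, -0.3]
gripper_width: 0.012
```

{"api": "arm_command", "payload": {"targets": [0, 0, 0, -0.18, 0.005, 0, 0, 0, -0.18, 0.005, 0, 0, 0, -0.18, 0.005, 0, 0, 0, -0.18, 0.005, 0, 0, 0, -0.18, 0.005, 0, 0, 0, -0.18, 0.005, 0, 0, 0, -0.18, 0.005, 0, 0, 0, -0.18, 0.005, 0, 0, 0, -0.18, 0.005, 0, 0, 0, -0.18, 0.005, 0, 0, 0, -0.18, 0.005, 0, 0, 0, -0.18, 0.005, 0, 0, 0, -0.18, 0.005, 0, 0, 0, 0, 0.005]}}

```text
clock: 8.57
ee_pos: [0.537, -0.1717, 0.1941]
tcp_rot: [-0.045, 0.706, 0.046, 0.705]
force: [-0.4, 0.8, -1.3]
gripper_width: 0.0119
```

Run:
```python
from h import *
p,M,s=tool(); print(s["clock"],p.round(4),s["joint_pos"],np.degrees(np.arctan2(M[1,2],M[0,2])),delta([.577,.0735,.17]))
```

```text
8.575 [ 0.537  -0.1717  0.1941] [-4.00558448e-01  4.77907731e-02  1.62063300e+00  2.53852359e-04
  1.47582850e+00 -2.10102975e+00] 7.428527365828907 [0.02429209 0.23789609 0.07146008]
```

{"api": "arm_command", "payload": {"targets": [0, 0.02, 0.006, 0, 0.005, 0, 0.04, 0.012, 0, 0.005, 0, 0.04, 0.012, 0, 0.005, 0, 0.04, 0.012, 0, 0.005, 0.008, 0.04, 0.012, 0, 0.005, 0.008, 0.04, 0.012, 0, 0.005, 0.008, 0.018, 0.0055, 0, 0.005, 0, 0, 0, 0, 0.005, 0, 0, 0, 0, 0.005]}}

```text
clock: 9.7
ee_pos: [0.5776, 0.0716, 0.1717]
tcp_rot: [-0.046, 0.706, 0.045, 0.706]
force: [0.4, -0.0, 0.3]
gripper_width: 0.0118
```

Run:
```python
from h import *
d=shot("wrist","w6.png"); p,M,s=tool(); print(s["clock"],p.round(4),s["joint_pos"],s["force"],np.degrees(np.arctan2(M[1,2],M[0,2])))
np.save("w6T.npy",d["T"])
for k in ["lock_turn","key"]: print(k,[(x["score"],x["rect"]) for x in r.boxes_of("wrist",k)])
```

```text
9.75 [0.5778 0.0713 0.172 ] [ 3.49721556e-02  1.07899438e-01  1.59807619e+00 -4.43825804e-04
  1.43530093e+00 -1.66436432e+00] [ 0.5426317   0.20055045 -0.55130612] 7.368242902869617
lock_turn [(0.92, [247.3, 102.3, 305.1, 160.4])]
key [(0.65, [0.0, 69.9, 27.5, 91.1]), (0.56, [259.0, 228.7, 289.1, 320.7])]
```

View pics/w6.png

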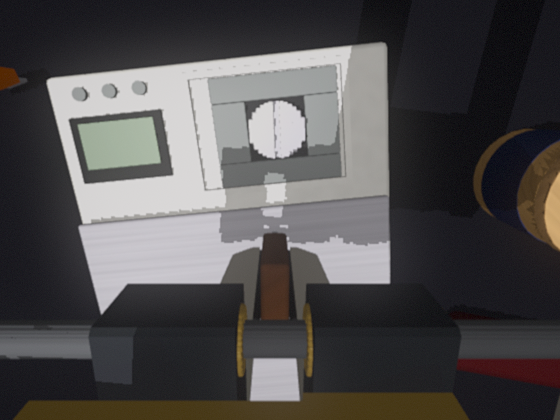

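Run:
```python
from h import *
a=cv2.imread("pics/w6.png")
cv2.imwrite("pics/w6c.png",cv2.resize(a[90:265,235:320],(290*1,597),interpolation=cv2.INTER_NEAREST))
cv2.imwrite("pics/w6d.png",cv2.resize(a[90:175,235:320],(595,595),interpolation=cv2.INTER_NEAREST))
```

```text
(no output)
```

View pics/w6d.png

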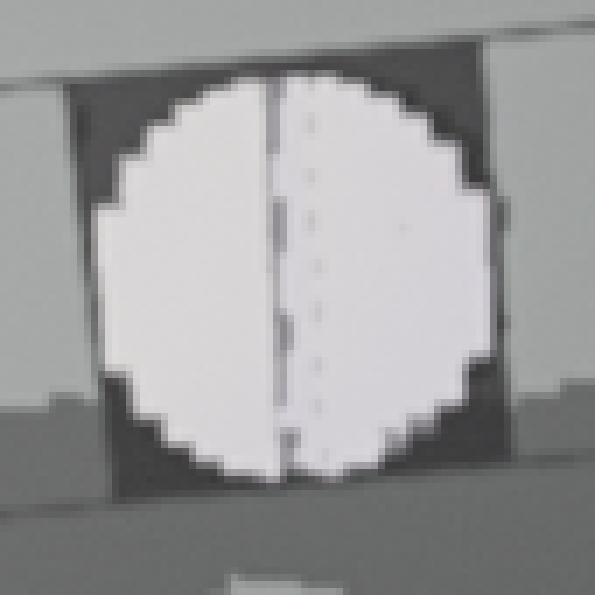

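```bash
python3 - <<'E'
from h import *
d=r.get_image("wrist"); 
c=lambda x,y:(235-.5+x/7,90-.5+y/7)
t=onz(d,c(288,100),.076); b=onz(d,c(302,460),.076); ctr=onz(d,c(294.5,277),.076)
hp=np.array([onz(d,c(*q),.076) for q in [(98,277),(490,277),(294,75),(294,480)]])
e=b-t; print(t,b,ctr,hp.mean(0)); ang=np.arctan2(e[1],e[0]); print("slot deg",np.degrees(ang))
p,M,s=tool(); print("toolz deg",np.degrees(np.arctan2(M[1,2],M[0,2])))
print("ctr in tool",M.T@(ctr-p))
# predicted grip/blade in image
for P in [(-.034,0,-.016),(-.006,0,-.016),(.014,0,-.009),(-.034,0,.016)]: print(P,proj(d,p+M@np.array(P)))
# cover edges
E
python3 - <<'E'
import cv2
a=cv2.imread("pics/w6.png")
cv2.imwrite("pics/w6e.png",cv2.resize(a[220:325,235:320],(595,735),interpolation=cv2.INTER_NEAREST)[:600])
E
```

```text
[0.50104608 0.06187308 0.076     ] [0.53645323 0.06791883 0.076     ] [0.51812299 0.0647494  0.076     ] [0.51836822 0.06472999 0.076     ]
slot deg 9.68977883839852
toolz deg 7.3528548565305805
ctr in tool [ 0.09605664  0.00124048 -0.06019766]
(-0.034, 0, -0.016) [[275.32283775 261.73200836]]
(-0.006, 0, -0.016) [[275.16216735 237.29510006]]
(0.014, 0, -0.009) [[275.07683835 236.577331  ]]
(-0.034, 0, 0.016) [[275.31772126 331.45483584]]
```

View pics/w6e.png

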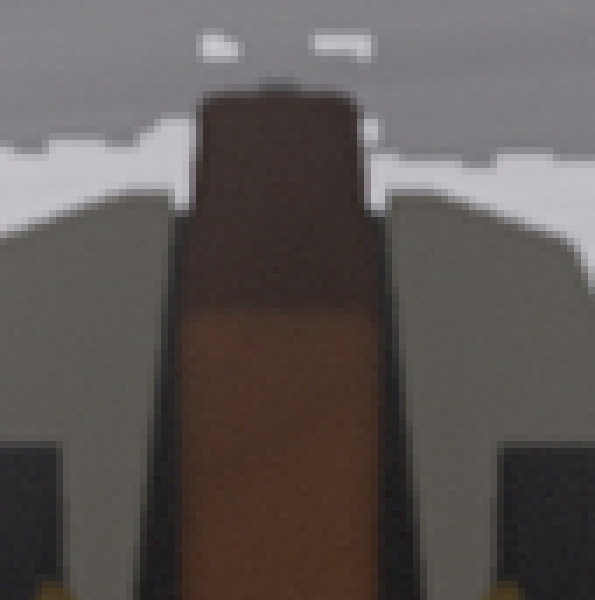

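{"api": "arm_command", "payload": {"targets": [0, 0, 0, -0.041, 0.005, 0.02, 0.0043, -0.008, 0, 0.005, 0.02, 0, -0.007, 0, 0.005, 0, 0, 0, 0, 0.005, 0, 0, 0, 0, 0.005]}}

```text
clock: 10.52
ee_pos: [0.5629, 0.0737, 0.1327]
tcp_rot: [-0.06, 0.704, 0.06, 0.705]
force: [-0.1, 0.9, -0.0]
gripper_width: 0.0119
```

Run:
```python
from h import *
d=shot("wrist","w7.png"); p,M,s=tool(); print(s["clock"],p.round(4),s["force"],np.degrees(np.arctan2(M[1,2],M[0,2])))
print([(x["score"],x["rect"]) for x in r.boxes_of("wrist","lock_turn")])
a=cv2.imread("pics/w7.png")
cv2.imwrite("pics/w7d.png",cv2.resize(a[115:285,225:325],(600,1020),interpolation=cv2.INTER_NEAREST)[:600]);cv2.imwrite("pics/w7e.png",cv2.resize(a[215:285,225:325],(600,420),interpolation=cv2.INTER_NEAREST))
```

```text
10.575 [0.5632 0.0738 0.133 ] [-0.00637731  0.42376757  0.10674311] 9.777361041704916
[(0.8, [241.9, 123.1, 305.1, 191.7]), (0.4, [260.4, 228.8, 288.9, 321.0])]
```

View pics/w7d.png

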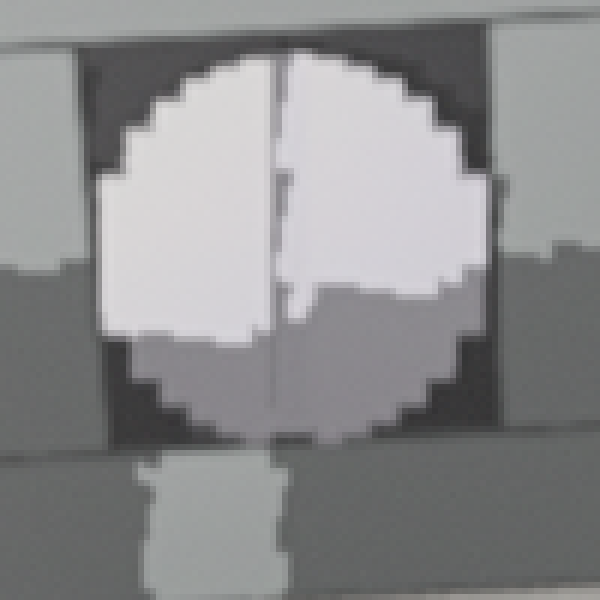

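View pics/w7e.png

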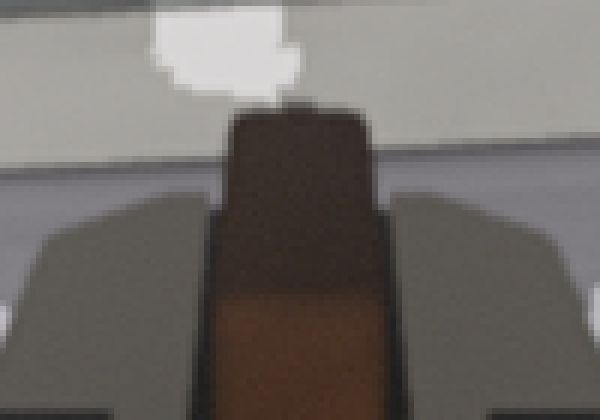

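Run:
```python
from h import *
d=r.get_image("wrist"); p,M,s=tool()
ctr=onz(d,(273.4,155.3),.076); print(ctr,M.T@(ctr-p)); 
for P in [(-.046,0,-.016),(-.006,0,-.016),(.014,0,-.009),(0,0,-.0075)]: print(P,proj(d,p+M@np.array(P)))
```

```text
[0.51759405 0.06512004 0.076     ] [ 0.05683238 -0.00094497 -0.04652618]
(-0.046, 0, -0.016) [[275.41507534 274.94671167]]
(-0.006, 0, -0.016) [[275.16424675 237.06561279]]
(0.014, 0, -0.009) [[275.07845002 236.36629462]]
(0, 0, -0.0075) [[275.13731554 248.96860739]]
```

{"api": "arm_command", "payload": {"targets": [0, -0.0004, -0.0152, 0, 0.005, 0, 0, -0.02, 0, 0.005, 0.01, 0, -0.01, 0, 0.005, 0.015, 0, 0, 0, 0.005, 0.008, 0, 0, 0, 0.005, 0, 0, 0, 0, 0.005, 0, 0, 0, 0, 0.005]}}

```text
clock: 11.55
ee_pos: [0.518, 0.0661, 0.0987]
tcp_rot: [-0.06, 0.705, 0.06, 0.704]
force: [0.4, 0.2, -0.1]
gripper_width: 0.012
```

Run:
```python
from h import *
d=shot("wrist","w8.png"); p,M,s=tool(); print(s["clock"],p.round(4),s["force"],s["ft_torque"],np.degrees(np.arctan2(M[1,2],M[0,2])))
d=shot("scene","s8.png",(250,170,350,240),(800,560))
```

```text
11.6 [0.5181 0.0661 0.0989] [ 0.36887344 -0.41798125  0.57587817] [ 0.07720306 -0.11598098  0.06275132] 9.807728321390874
```

View pics/w8.png

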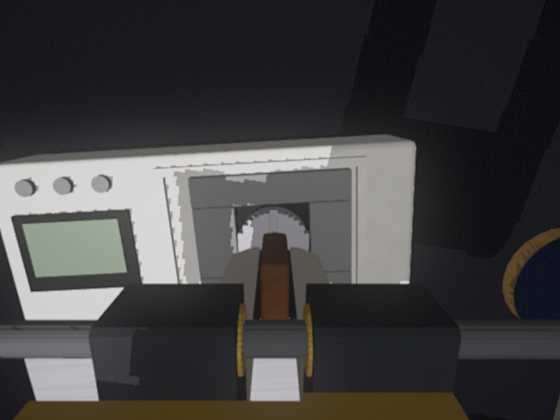

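View pics/s8.png

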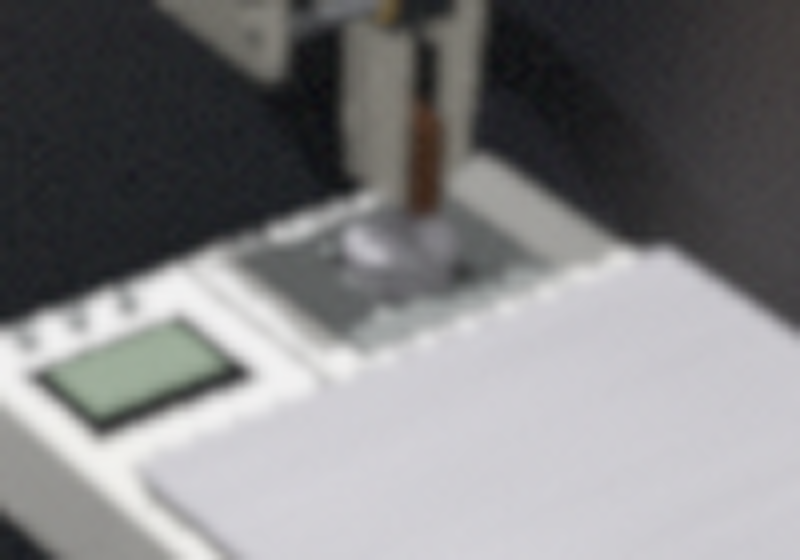

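Run:
```python
import cv2
a=cv2.imread("pics/w8.png")
cv2.imwrite("pics/w8d.png",cv2.resize(a[195:270,225:325],(800,600),interpolation=cv2.INTER_NEAREST))
```

```text
(no output)
```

View pics/w8d.png

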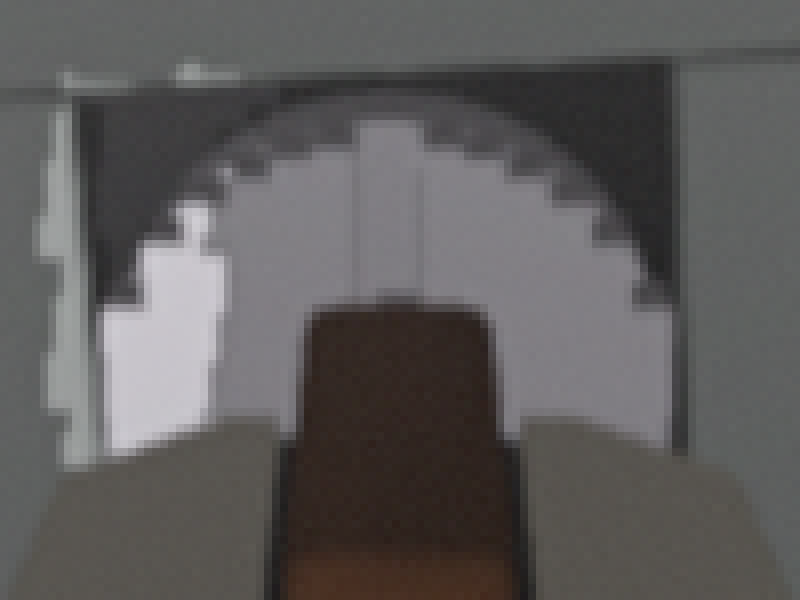

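Run:
```python
from h import *
d=r.get_image("wrist"); p,M,s=tool(); print(p)
c=lambda x,y:(225-.5+x/8,195-.5+y/8)
for q in [(388,118),(105,305),(672,305),(355,250),(421,250),(255,165),(540,170),(600,232),(175,225)]:
    P=onz(d,c(*q),.076); print(q,(M.T@(P-p)).round(4))
for P in [(-.046,0,-.016),(-.006,0,-.016),(.014,0,-.009),(0,0,-.0075)]: print(P,(proj(d,p+M@np.array(P))-np.array([224.5,194.5]))*8)
```

```text
[0.51816639 0.06606325 0.0991008 ]
(388, 118) [ 0.0231 -0.001  -0.0215]
(105, 305) [ 0.0231 -0.0208 -0.008 ]
(672, 305) [ 0.0231  0.0187 -0.008 ]
(355, 250) [ 0.0231 -0.0033 -0.012 ]
(421, 250) [ 0.0231  0.0012 -0.012 ]
(255, 165) [ 0.0231 -0.0102 -0.0182]
(540, 170) [ 0.0231  0.0094 -0.0178]
(600, 232) [ 0.0231  0.0136 -0.0133]
(175, 225) [ 0.0231 -0.0158 -0.0139]
(-0.046, 0, -0.016) [[405.52708696 646.24166021]]
(-0.006, 0, -0.016) [[403.84849352 342.4535973 ]]
(0.014, 0, -0.009) [[403.28269248 336.71694359]]
(0, 0, -0.0075) [[403.67893204 437.7086841 ]]
```

{"api": "arm_command", "payload": {"targets": [0, -0.0007, 0, 0, 0.005, 0.004, 0, 0, 0, 0.005, 0.003, 0, 0, 0, 0.005, 0.002, 0, 0, 0, 0.005, 0.001, 0, 0, 0, 0.005, 0, 0, 0, 0, 0.005]}}

```text
clock: 12.45
ee_pos: [0.5185, 0.0653, 0.0895]
tcp_rot: [-0.061, 0.704, 0.06, 0.705]
force: [-1.4, -0.0, 7.3]
gripper_width: 0.012
```

{"api": "arm_command", "payload": {"targets": [0.001, 0, 0, 0, 0.005, 0, 0, 0, 0, 0.005]}}

```text
clock: 12.7
ee_pos: [0.5185, 0.0653, 0.0888]
tcp_rot: [-0.061, 0.704, 0.06, 0.705]
force: [-1.4, -0.3, 9.1]
gripper_width: 0.0117
```

{"api": "arm_command", "payload": {"targets": [0.001, 0, 0, 0, 0.005, 0, 0, 0, 0, 0.005]}}

```text
clock: 12.95
ee_pos: [0.5187, 0.0653, 0.0886]
tcp_rot: [-0.061, 0.704, 0.06, 0.705]
force: [-5.2, -0.9, 16.6]
gripper_width: 0.0118
```

Run:
```python
from h import *
d=shot("wrist","w9.png"); p,M,s=tool(); print(s["clock"],p.round(4),s["force"],s["ft_torque"],s["gripper_width"])
a=cv2.imread("pics/w9.png")
cv2.imwrite("pics/w9d.png",cv2.resize(a[205:280,225:325],(800,600),interpolation=cv2.INTER_NEAREST))
d=shot("scene","s9.png",(260,160,340,220),(800,600))
```

```text
13.0 [0.5187 0.0653 0.0886] [-4.40599234 -0.11088167 15.31410729] [ 0.01094823  0.9411982  -0.04827457] 0.01200462793382182
```

View pics/w9d.png

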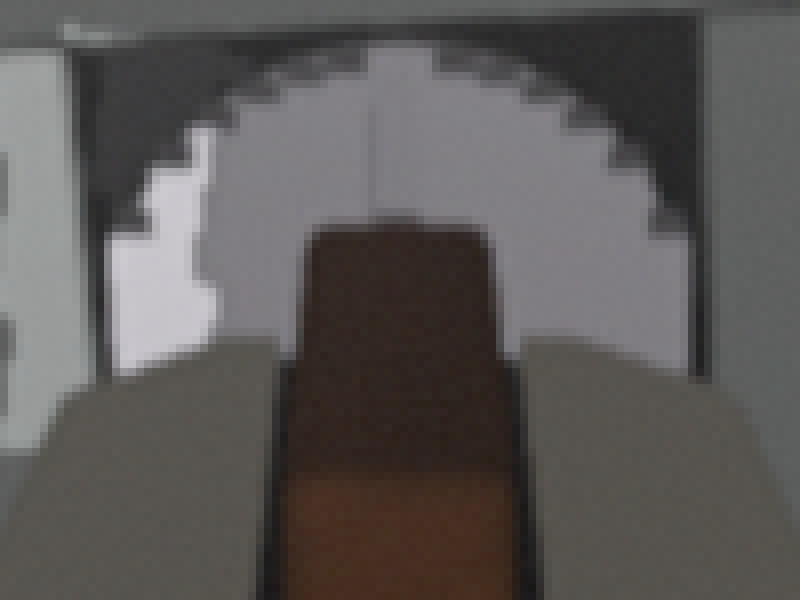

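View pics/s9.png

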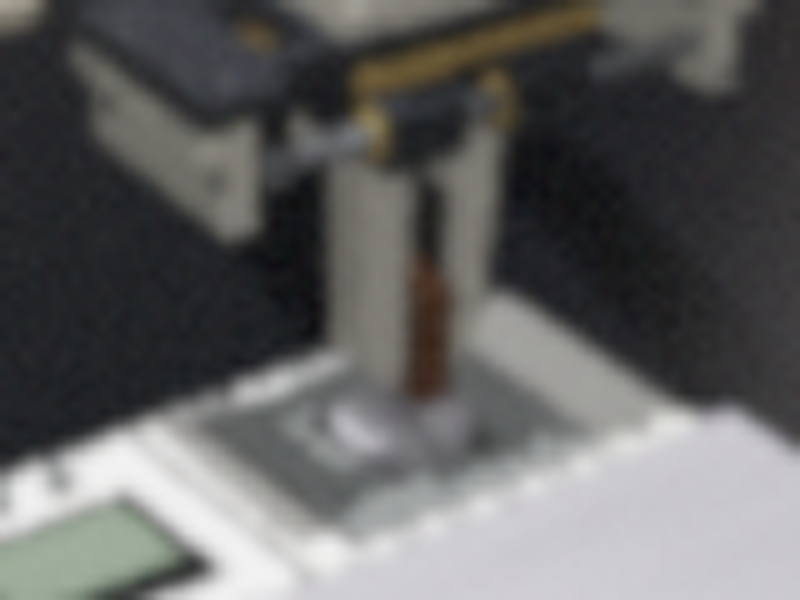

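{"api": "arm_command", "payload": {"targets": [-0.0015, 0, 0, 0, 0.005, -0.0015, 0, 0, 0, 0.005, 0, 0, 0, 0, 0.005, 0, 0, 0, 0, 0.005]}}

```text
clock: 13.55
ee_pos: [0.5184, 0.0653, 0.0905]
tcp_rot: [-0.061, 0.704, 0.06, 0.705]
force: [-1.5, 0.6, 5.7]
gripper_width: 0.0119
```

{"api": "arm_command", "payload": {"targets": [0.0006, 0, 0, 0.06, 0.005, 0, 0, 0, 0.1, 0.005, 0, 0, 0, 0.1, 0.005, 0, 0, 0, 0.1, 0.005, 0, 0, 0, 0, 0.005]}}

```text
clock: 14.18
ee_pos: [0.5187, 0.0654, 0.0901]
tcp_rot: [0.067, 0.703, -0.067, 0.705]
force: [-0.4, 0.7, 6.7]
gripper_width: 0.0118
```

Run:
```python
from h import *
d=shot("wrist","w10.png"); p,M,s=tool(); print(s["clock"],p.round(4),s["force"],s["ft_torque"],s["gripper_width"],np.degrees(np.arctan2(M[1,2],M[0,2])))
a=cv2.imread("pics/w10.png")
cv2.imwrite("pics/w10d.png",cv2.resize(a[195:270,225:325],(800,600),interpolation=cv2.INTER_NEAREST))
```

```text
14.225 [0.5187 0.0653 0.0901] [-9.00535627e-01  6.87304164e-03  7.62210780e+00] [ 0.01982786 -0.02330371  0.07991653] 0.011945860554475204 -10.839489429074206
```

View pics/w10d.png

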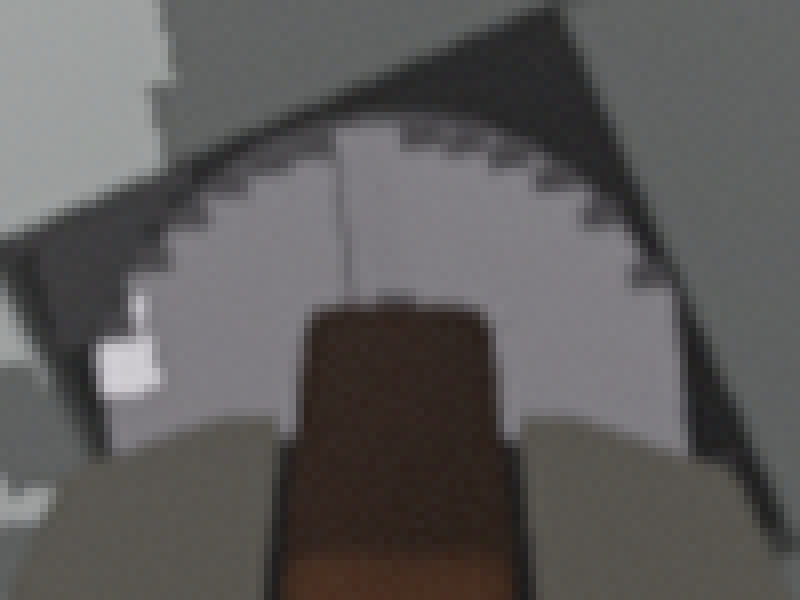

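{"api": "arm_command", "payload": {"targets": [0, 0, 0, 0.14, 0.005, 0, 0, 0, 0.14, 0.005, 0, 0, 0, 0.14, 0.005, 0, 0, 0, 0.14, 0.005, 0, 0, 0, 0, 0.005]}}

```text
clock: 14.85
ee_pos: [0.5186, 0.0651, 0.09]
tcp_rot: [0.259, 0.657, -0.259, 0.658]
force: [-1.1, -1.3, 7.1]
gripper_width: 0.0116
```

{"api": "arm_command", "payload": {"targets": [0, 0, 0, 0.14, 0.005, 0, 0, 0, 0.14, 0.005, 0, 0, 0, 0.14, 0.005, 0, 0, 0, 0.14, 0.005, 0, 0, 0, 0, 0.005]}}

```text
clock: 15.48
ee_pos: [0.5185, 0.065, 0.0899]
tcp_rot: [0.431, 0.56, -0.431, 0.561]
force: [-1.0, -2.3, 7.1]
gripper_width: 0.0118
```

Run:
```python
from h import *
d=shot("wrist","w11.png"); p,M,s=tool(); print(s["clock"],p.round(4),s["force"],s["ft_torque"],s["gripper_width"],np.degrees(np.arctan2(M[1,2],M[0,2])))
a=cv2.imread("pics/w11.png")
cv2.imwrite("pics/w11d.png",cv2.resize(a[195:270,225:325],(800,600),interpolation=cv2.INTER_NEAREST))
```

```text
15.525 [0.5185 0.0649 0.09  ] [-1.14205296 -1.8388233   7.50975467] [-0.42436111  0.17860262  0.0310151 ] 0.01150393248265918 -75.02067014133608
```

View pics/w11d.png

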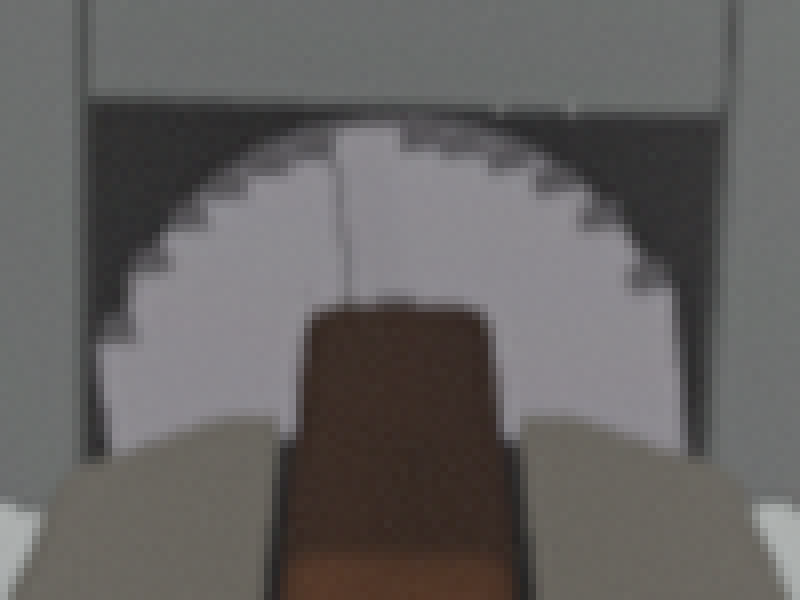

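View pics/w11.png

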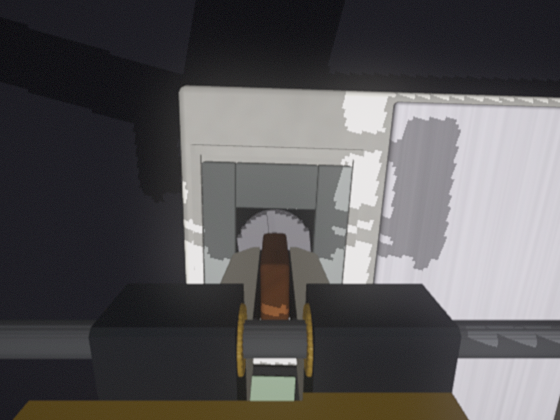

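{"api": "arm_command", "payload": {"targets": [0, 0, 0, 0.06, 0.005, 0, 0, 0, 0.06, 0.005, 0, 0, 0, 0, 0.005, 0, 0, 0, 0, 0.005]}}

```text
clock: 16.02
ee_pos: [0.5184, 0.0649, 0.0899]
tcp_rot: [0.463, 0.534, -0.463, 0.535]
force: [-1.1, -1.5, 7.0]
gripper_width: 0.0117
```

Run:
```python
from h import *
d=shot("wrist","w12.png"); p,M,s=tool(); print(s["clock"],p.round(4),s["force"],s["ft_torque"],s["gripper_width"],np.degrees(np.arctan2(M[1,2],M[0,2])))
a=cv2.imread("pics/w12.png")
cv2.imwrite("pics/w12d.png",cv2.resize(a[135:270,195:375],(800,600),interpolation=cv2.INTER_NEAREST))
```

```text
16.075 [0.5184 0.0649 0.0899] [-0.82113128 -1.35958454  7.81080061] [-0.38941165  0.19274385  0.05149618] 0.01175843769348121 -81.8650478743743
```

View pics/w12d.png

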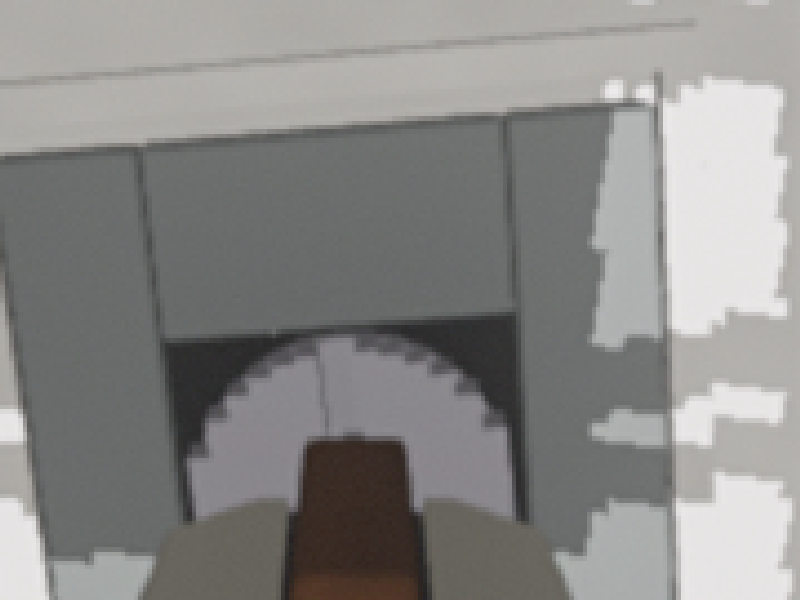

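{"api": "arm_command", "payload": {"targets": [0, 0, 0, -0.03, 0.005, -0.003, 0, 0, 0, 0.005, -0.003, 0, 0, 0, 0.005, -0.003, 0, 0, 0, 0.005, -0.003, 0, 0, 0, 0.005, -0.003, 0, 0, 0, 0.005, -0.005, 0, 0, 0, 0.005, -0.01, 0, 0, 0, 0.005, -0.02, 0, 0, 0, 0.005, -0.025, 0, 0.02, 0, 0.005, -0.015, 0, 0.04, 0, 0.005, 0, 0, 0, 0, 0.005, 0, 0, 0, 0, 0.005]}}

```text
clock: 17.7
ee_pos: [0.5279, 0.0064, 0.1791]
tcp_rot: [0.455, 0.541, -0.455, 0.541]
force: [0.1, 0.3, -0.6]
gripper_width: 0.0119
```

Run:
```python
from h import *
d=shot("wrist","w13.png"); p,M,s=tool(); print(s["clock"],p.round(4),s["force"],s["gripper_width"],np.degrees(np.arctan2(M[1,2],M[0,2])))
a=cv2.imread("pics/w13.png")
cv2.imwrite("pics/w13d.png",cv2.resize(a[90:225,195:375],(800,600),interpolation=cv2.INTER_NEAREST))
```

```text
17.75 [0.5276 0.0067 0.1787] [ 0.16282427  0.23572727 -0.48950953] 0.011913342139284872 -80.14101759165575
```

View pics/w13.png

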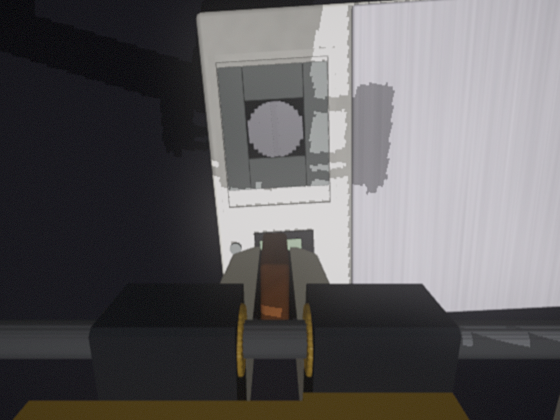

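View pics/w13d.png

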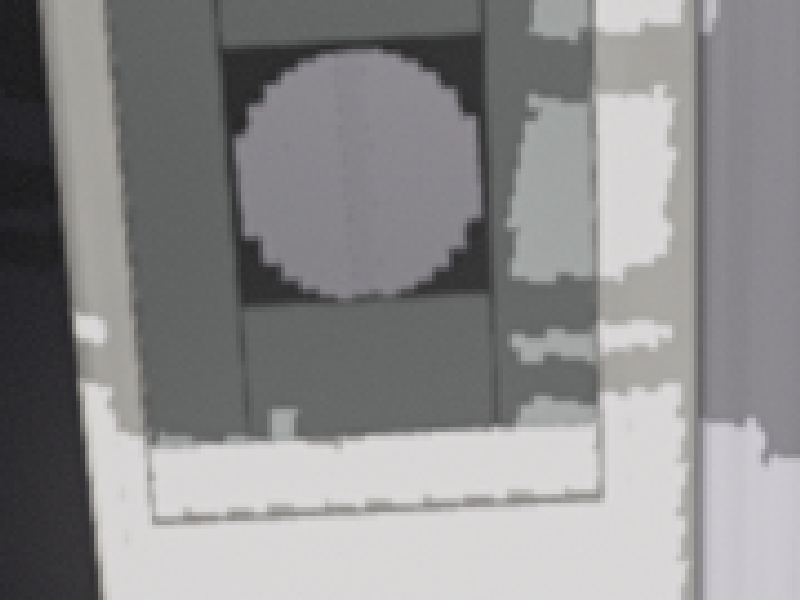

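{"api": "arm_command", "payload": {"targets": [-0.01, 0, 0, 0.1, 0.005, -0.008, 0, 0, 0.18, 0.005, 0, 0, 0, 0.18, 0.005, 0, 0, 0, 0.18, 0.005, 0, 0, 0, 0.18, 0.005, 0, 0, 0, 0.18, 0.005, 0, 0, 0, 0.18, 0.005, 0, 0, 0, 0.09, 0.005, 0, 0, 0, 0, 0.005]}}

```text
clock: 18.88
ee_pos: [0.5275, 0.0071, 0.1963]
tcp_rot: [-0.687, -0.166, 0.688, -0.166]
force: [-0.3, 0.6, -0.6]
gripper_width: 0.0118
```

Run:
```python
from h import *
p,M,s=tool(); print(s["clock"],p.round(4),np.degrees(np.arctan2(M[1,2],M[0,2])),delta([.518,-.281,.18]))
```

```text
18.875 [0.5275 0.0071 0.1963] -152.8050808561882 [0.01626772 0.25193505 0.14015217]
```

{"api": "arm_command", "payload": {"targets": [0, 0.018, 0.01, 0, 0.005, 0, 0.036, 0.02, 0, 0.005, 0, 0.036, 0.02, 0, 0.005, 0, 0.036, 0.02, 0, 0.005, 0, 0.036, 0.02, 0, 0.005, 0, 0.036, 0.02, 0, 0.005, 0.008, 0.036, 0.02, 0, 0.005, 0.008, 0.018, 0.01, 0, 0.005, 0, 0, 0, 0, 0.005, 0, 0, 0, 0, 0.005]}}

```text
clock: 20.12
ee_pos: [0.5184, -0.2807, 0.1809]
tcp_rot: [-0.687, -0.166, 0.687, -0.166]
force: [0.3, 0.4, -1.1]
gripper_width: 0.0116
```

Run:
```python
from h import *
d=shot("wrist","w14.png"); p,M,s=tool(); print(s["clock"],p.round(4),s["force"],s["gripper_width"],np.degrees(np.arctan2(M[1,2],M[0,2])))
print(delta([.5176,-.2812,.036]))
a=cv2.imread("pics/w14.png")
cv2.imwrite("pics/w14d.png",cv2.resize(a[130:280,215:335],(480,600),interpolation=cv2.INTER_NEAREST))
```

```text
20.175 [ 0.5186 -0.2806  0.1812] [ 0.40171446  0.08064933 -0.17755903] 0.011721461642074884 -152.81574183993715
[0.14516486 0.00016901 0.00118881]
```

View pics/w14d.png

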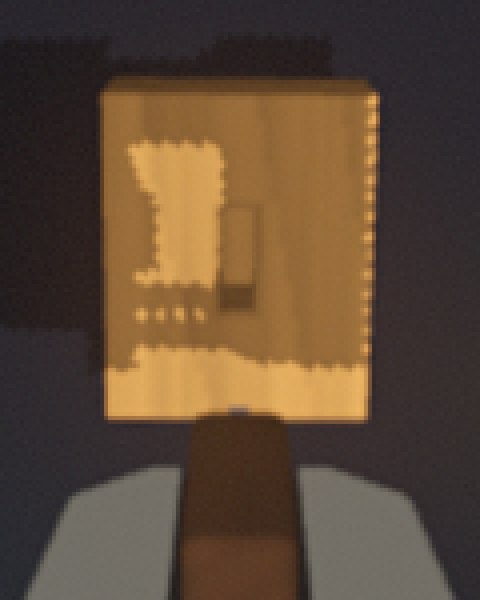

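Run:
```python
from h import *
d=r.get_image("wrist"); p,M,s=tool()
c=lambda x,y:(215-.5+x/4,130-.5+y/4)
for L in [[(237,204),(237,311),(218,258),(258,258)],[(101,92),(378,92),(369,420),(105,420)]]:
    Q=np.array([M.T@(onz(d,c(*q),.03)-p) for q in L]); print(Q.round(4).tolist(),Q.mean(0).round(4))
```

```text
[[0.1514, -0.0006, -0.0118], [0.1513, -0.0006, 0.0131], [0.1513, -0.0049, 0.0006], [0.1513, 0.0042, 0.0006]] [ 0.1513 -0.0005  0.0006]
[[0.1514, -0.0304, -0.0368], [0.1514, 0.0304, -0.0368], [0.1513, 0.0302, 0.0395], [0.1513, -0.0315, 0.0395]] [ 0.1513 -0.0003  0.0014]
```

{"api": "arm_command", "payload": {"targets": [0.02, 0, 0.0015, 0, 0.005, 0.03, 0, 0, 0, 0.005, 0.03, 0, 0, 0, 0.005, 0.02, 0, 0, 0, 0.005, 0.01, 0, 0, 0, 0.005, 0, 0, 0, 0, 0.005, 0, 0, 0, 0, 0.005]}}

```text
clock: 21.1
ee_pos: [0.5177, -0.2831, 0.0723]
tcp_rot: [0.688, 0.165, -0.687, 0.166]
force: [-0.1, -0.7, -0.1]
gripper_width: 0.0118
```

Run:
```python
from h import *
d=shot("wrist","w15.png"); p,M,s=tool(); print(s["clock"],p.round(4),s["force"],s["gripper_width"])
print(delta([.5176,-.2812,.036]))
a=cv2.imread("pics/w15.png")
cv2.imwrite("pics/w15d.png",cv2.resize(a[160:300,205:345],(600,600),interpolation=cv2.INTER_NEAREST))
```

```text
21.15 [ 0.5177 -0.2832  0.0724] [-0.7691784  -0.05791279  0.16096045] 0.011565582852163685
[ 0.03640256 -0.00188402 -0.00075049]
```

View pics/w15d.png

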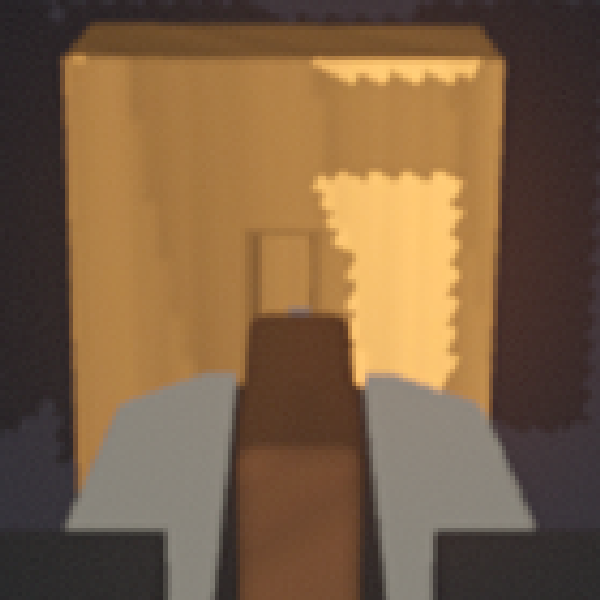

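{"api": "arm_command", "payload": {"targets": [0, -0.002, 0, 0, 0.005, 0, 0, 0, 0, 0.005, 0, 0, 0, 0, 0.005]}}

```text
clock: 21.52
ee_pos: [0.516, -0.2808, 0.0712]
tcp_rot: [0.688, 0.166, -0.687, 0.166]
force: [-0.2, 0.7, 0.2]
gripper_width: 0.012
```

Run:
```python
from h import *
d=shot("wrist","w16.png"); p,M,s=tool(); print(s["clock"],p.round(4),s["force"],s["gripper_width"])
print(M.round(4).tolist(),delta([.5176,-.2812,.036]))
a=cv2.imread("pics/w16.png")
cv2.imwrite("pics/w16d.png",cv2.resize(a[160:300,205:345],(600,600),interpolation=cv2.INTER_NEAREST))
```

```text
21.575 [ 0.516  -0.2809  0.0712] [-0.25046221  0.49599841 -0.55429984] 0.012264343566626272
[[0.0002, 0.4554, -0.8903], [-0.0001, -0.8903, -0.4554], [-1.0, 0.0002, -0.0001]] [ 0.03517895  0.00100924 -0.00129288]
```

View pics/w16d.png

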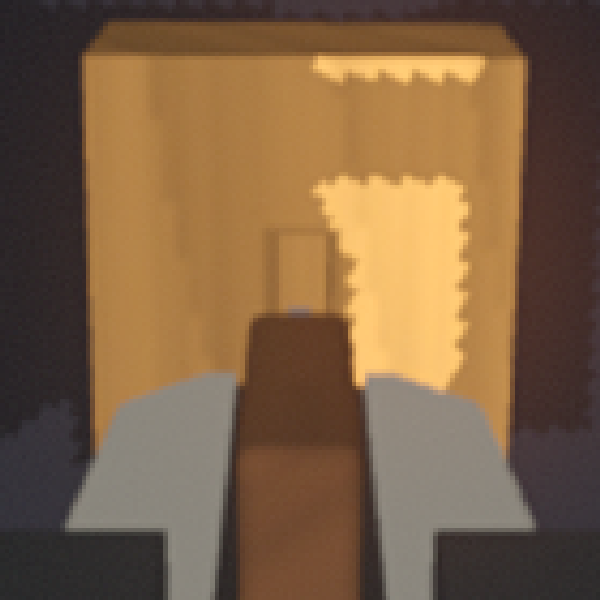

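Run:
```python
from h import *
d=r.get_image("wrist"); p,M,s=tool(); print(p,M.T@(onz(d,(204.5+301/4.286,159.5+228/4.286),.03)-p)); print(M.T@(onz(d,(204.5+301/4.286,159.5+54/4.286),.03)-p))
```

```text
[ 0.51597772 -0.28083874  0.07110291] [ 0.04110341  0.00041489 -0.01427643]
[ 0.0411042   0.00042203 -0.03892119]
```

{"api": "arm_command", "payload": {"targets": [0.008, 0, -0.0005, 0, 0.005, 0.008, 0, 0, 0, 0.005, 0.006, 0, 0, 0, 0.005, 0.004, 0, 0, 0, 0.005, 0, 0, 0, 0, 0.005, 0, 0, 0, 0, 0.005]}}

```text
clock: 22.38
ee_pos: [0.5166, -0.2807, 0.0453]
tcp_rot: [0.688, 0.165, -0.687, 0.166]
force: [0.4, -0.2, -1.2]
gripper_width: 0.0119
```

Now inserted, with the tip about 11 mm into the slot and no contact force. I'll lower it the rest of the way.

{"api": "arm_command", "payload": {"targets": [0.004, 0, 0, 0, 0.005, 0.003, 0, 0, 0, 0.005, 0, 0, 0, 0, 0.005, 0, 0, 0, 0, 0.005]}}

```text
clock: 22.88
ee_pos: [0.5164, -0.2806, 0.038]
tcp_rot: [-0.687, -0.166, 0.687, -0.166]
force: [0.3, -0.3, -0.6]
gripper_width: 0.0115
```

{"api": "arm_command", "payload": {"targets": [0.0015, 0, 0, 0, 0.005, 0, 0, 0, 0, 0.005, 0, 0, 0, 0, 0.005]}}

```text
clock: 23.25
ee_pos: [0.5164, -0.2806, 0.0366]
tcp_rot: [0.687, 0.166, -0.687, 0.166]
force: [-0.7, 0.0, -0.8]
gripper_width: 0.0119
```

{"api": "arm_command", "payload": {"targets": [0.0008, 0, 0, 0, 0.005, 0, 0, 0, 0, 0.005, 0, 0, 0, 0, 0.005]}}

```text
clock: 23.62
ee_pos: [0.5165, -0.2807, 0.0361]
tcp_rot: [0.688, 0.166, -0.687, 0.166]
force: [-1.4, 0.2, 3.9]
gripper_width: 0.0121
```

{"api": "arm_command", "payload": {"targets": [0.0008, 0, 0, 0, 0.005, 0, 0, 0, 0, 0.005, 0, 0, 0, 0, 0.005]}}

```text
clock: 24.0
ee_pos: [0.5166, -0.2807, 0.036]
tcp_rot: [0.688, 0.166, -0.687, 0.166]
force: [-4.6, 2.8, 10.5]
gripper_width: 0.012
```

{"api": "arm_command", "payload": {"targets": [-0.0008, 0, 0, 0, 0.005, 0, 0, 0, 0, 0.03, 0, 0, 0, 0, 0.03, 0, 0, 0, 0, 0.03]}}

```text
clock: 24.5
ee_pos: [0.5163, -0.2805, 0.0355]
tcp_rot: [-0.687, -0.166, 0.688, -0.166]
force: [-0.5, -0.4, -0.8]
gripper_width: 0.0294
```

Run:
```python
from h import *
d=shot("wrist","w17.png",(185,160,365,300),(771,600)); p,M,s=tool(); print(s["clock"],p.round(4),s["force"],s["gripper_width"])
```

```text
24.55 [ 0.5163 -0.2805  0.0355] [ 0.13325831 -0.77773211  0.16104385] 0.029832541578933426
```

View pics/w17.png

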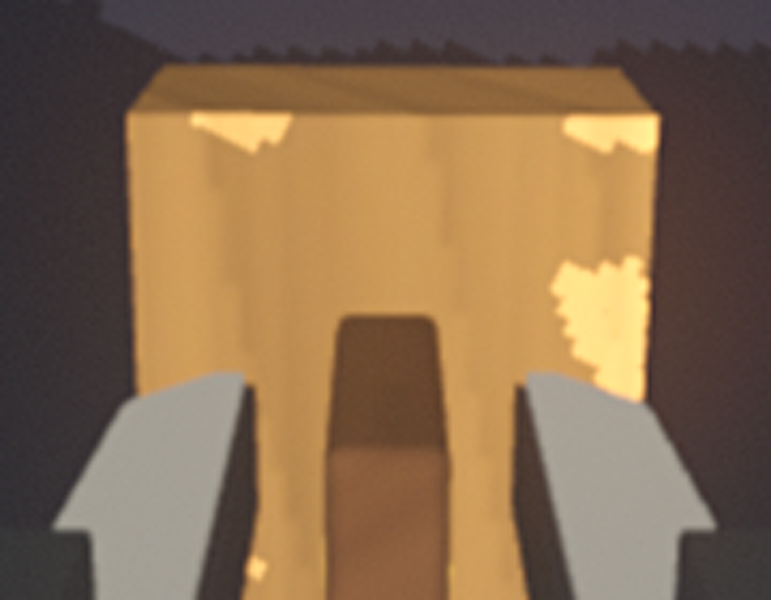

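{"api": "arm_command", "payload": {"targets": [-0.01, 0, 0, 0, 0.03, -0.02, 0, 0, 0, 0.03, -0.04, 0, 0, 0, 0.03, -0.05, 0, 0, 0, 0.03, -0.04, 0, 0.01, 0, 0.03, 0, 0, 0.02, 0, 0.03, 0, 0, 0, 0, 0.03, 0, 0, 0, 0, 0.03]}}

```text
clock: 25.55
ee_pos: [0.4891, -0.2937, 0.1946]
tcp_rot: [-0.687, -0.166, 0.688, -0.165]
force: [-0.2, -0.2, -1.4]
gripper_width: 0.0298
```

Run:
```python
from h import *
d=shot("wrist","w18.png"); p,M,s=tool(); print(s["clock"],p.round(4),s["force"])
shot("scene","s18.png",(90,150,400,300),(800,387)); shot("top","t18.png",(140,110,420,270),(800,457))
# expected key-top corners if home and upright
c=np.array([.5172,-.2812,0]);a=np.radians(27);ex=np.array([np.cos(a),np.sin(a),0]);ey=np.array([-ex[1],ex[0],0])
print(proj(d,np.array([c+sx*.016*ex+sy*.006*ey+[0,0,.07] for sx,sy in [(1,1),(1,-1),(-1,-1),(-1,1)]])).round(1).tolist())
b=cv2.imread("pics/w18.png"); cv2.imwrite("pics/w18c.png",cv2.resize(b[90:230,215:345],(557,600),interpolation=cv2.INTER_NEAREST))
```

```text
25.6 [ 0.4892 -0.2936  0.1944] [-0.51129932  0.7741138  -0.30277585]
[[269.0, 144.1], [284.0, 144.1], [283.7, 183.4], [269.2, 183.4]]
```

View pics/w18c.png

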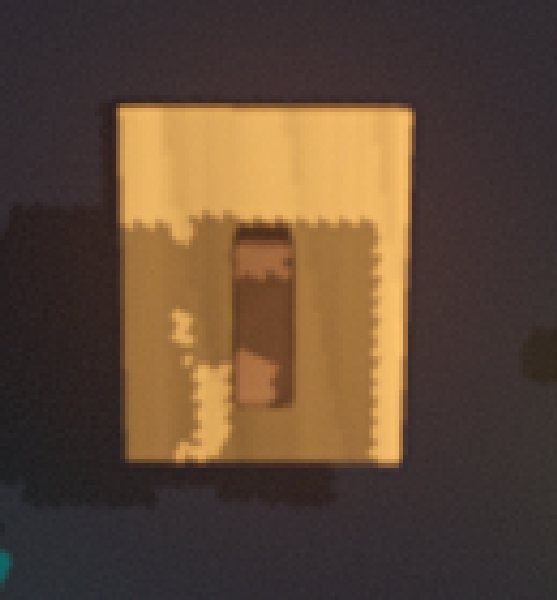

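View pics/s18.png

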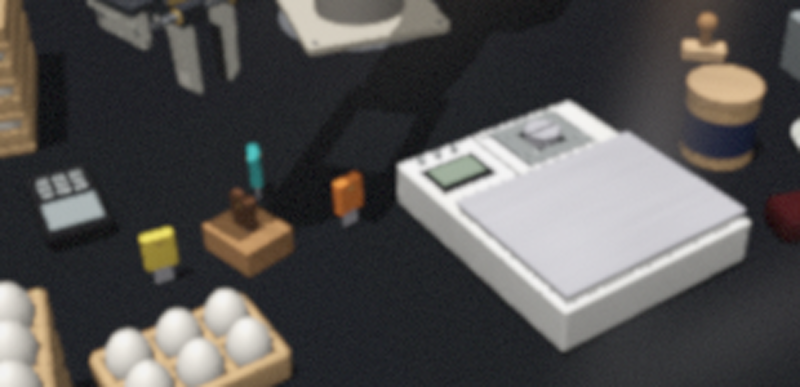

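View pics/t18.png

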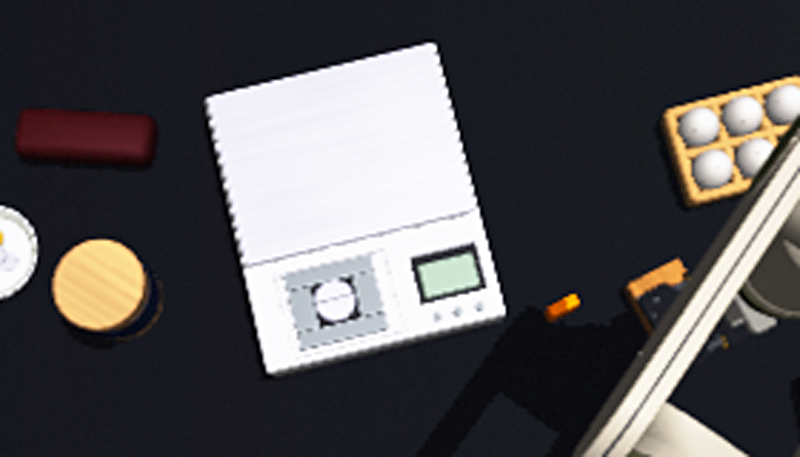

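Run:
```python
from h import *
d=r.get_image("scene"); b=d["color"][:,:,::-1]; a=cv2.imread("pics/scene0.png")
f=lambda x:cv2.resize(x[185:225,275:325],(375,300),interpolation=cv2.INTER_NEAREST)
cv2.imwrite("pics/cmp.png",np.hstack([f(a),f(b)]))
print(proj(d,[[.5181,.0652,.076],[.5181,.0652,.069]]))
```

```text
[[299.55081022 199.53662684]
 [299.45450775 201.53081938]]
```

View pics/cmp.png

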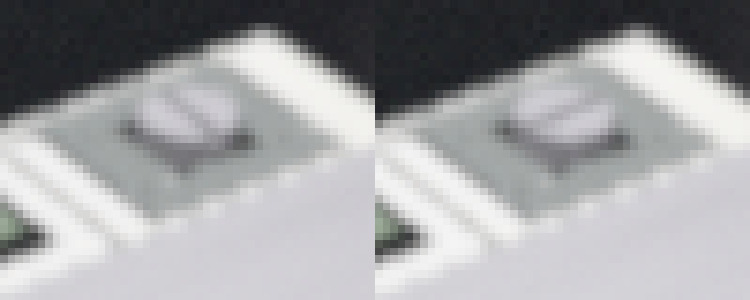

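The before and after crops show the fastener head at the same height, with the slot turned a quarter turn. So it has sprung up and is locked. I'm handing the job in.

Run:
```python
from workcell import r
print(r.sense()["clock"], r.close_job())
```

```text
the job is handed in; nothing more can be done
25.75 None
```

The battery cover is locked, the key is back in the stand's slot, and the job was handed in at 25.75 s of the 72 s allowed.

- **Locking:** I set the blade in the fastener slot, pushed it in and turned it a quarter turn clockwise with about 7 N held. It briefly bottomed out on the way in, and the highest push I read was about 17 N.
- **Returning the key:** I lowered it until it met the stand at the same height as at pick-up, 36 mm on the arm's reading. It read 10.5 N there, and I then let go.
- **Final checks:**
  - **Fastener:** the slot now lies along the scale's y. The head shows at the same height as in the first picture, so I take it to have sprung up.
  - **Key:** it stands upright and home.
  - **Bystanders:** those the final crops cover sit where they were. The reader and stamp show only in the oblique view, and the arm hid part of the stand and carton in the top view.
- **Disagreements:**
  - **Key reach:** I first reckoned it 12 mm too short below the gripper. The blade was therefore already slightly in the slot when I made a last 0.7 mm sideways correction; the forces were then consistent with a seated blade.
  - **Position readings:** the arm's position reading drifted by about 2 mm over the stand. I corrected that from the wrist picture before inserting the key.

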